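# Tip the used bottle caps into the yellow waste tub

### The arm

A 6-joint arm with a two-finger parallel gripper is mounted at the origin on the work surface. World frame = base frame: x ahead of the robot, y to its left, z up, the work surface at z = 0. Lengths are in mm, angles in degrees, forces in N, time in s.
With the tool pointing down it reaches from about 300 to 850 mm from the base axis. Payload 4.2 kg.
Tool frame: the origin (TCP) lies at the very end of the fingers, on their centre line; the grasp point (between the pads) lies 19 mm behind it (env.grip_point_offset is the distance from the TCP to the grasp point, in mm); z points along the fingers, y is the line along which they close (so a half turn about z gives the same grasp; the last joint's range is limited). The gripper opens to 91 mm and grips with 3 to 60 N. Pads are 32 mm wide; open, the fingers measure 118 mm over their backs; the gripper's body (76 mm by 178 mm) begins 60 mm behind the grasp point.
Start: joints at [63.312, 18.312, 89.639, -0, 72.044, -1.146], TCP at [247.933, 518.818, 213.976] pointing down, gripper open.
Joint ranges: [-177.97, 177.97], [-48.28, 115.42], [12.27, 149.76], [-77.06, 257.06], [2.81, 150.46], [-146.56, 146.56]. Speed limits (degrees/s): [147.25, 147.25, 180, 180, 180, 180].

### API

Orientations are given as [roll, pitch, yaw] about the fixed x, y, z axes, in that order (R = Rz(yaw) Ry(pitch) Rx(roll)).
In Python, from workcell import env gives the robot as it stands. The module is installed in compiled form; this text tells all that it offers.
- The arm moves only by the tool arm_command, never from a script. Its argument "rows" is a list of rows, each an object with "delta_pos": the shift along the tool's x, y, z in mm, a list of three; "roll": the turn about the tool's z in units of 5 degrees (1.0 is 5 degrees); "jaw": the opening in per cent of the stroke, from 0 (shut) to 100 (fully open). A call has 1 to 20 rows; each row is the pose to reach, as a shift and turn from the pose commanded when the call began, along the tool's axes at that moment; what a row does not reach only later rows make up. A row lasts 1/12 s, in which the tool goes at most 41.7 mm and 7.16 degrees, less where a joint would pass 70% of its speed; a pose out of reach is approached as far as the arm can. A call with a gripper value outside its range is refused whole. The fingers move at their own pace and stop on an object; "squeeze" is the grip in N (left out, the last holds). Time passes only in rows, so rows that repeat a pose let the fingers close. It gives the time, the measured TCP pose, the force, the opening and the grip force at its end, in the units of the state.
- env.state(): the state, without advancing time (a new reading comes with each control period).
- env.grab_frame(name): name is "side" or "top" or "wrist"; returns a dict with "img" (420x560x3 uint8, blue, green, red), "z_map" (420x560 float32, mm along the optical axis (not along the pixel's ray), 0 where there is no reading), "fov_y" (degrees; the focal length in pixels is half the picture's height over the tangent of half this angle, whatever the lens; pixels are square), "cx", "cy" (the principal point, pixels), "R" (3x3) and "t" (3): a world point X has camera coordinates R X + t; the wrist camera has in their place "T_tool_cam" (4x4, takes a point from camera to tool coordinates, whose origin is the TCP and whose axes are the flange's). Camera axes: x right, y down, z forward; pixel columns grow to the right and rows downward; lengths in mm; the calibration is good to about 2 mm. A picture is of the moment at which its call begins: read the wrist's pose just before it.
- env.job_done(): hands the job in; it is judged then, once.
The state is a dict: "time_s": time; "qpos": joint angles; "qvel": joint speeds; "effort": joint torques, N m; "ee_pos": TCP position; "ee_rot": TCP orientation; "force": force on the tool from outside, world axes, zero at the start; "torque": the same for the moment, N m; "gripper_width": finger opening in mm; "gripper_force": force on a finger pad.
Only numpy, scipy, OpenCV 4.12 (cv2) and the standard library are available. Lean on these libraries where they do the work, as an engineer would, in place of code of your own. Each camera call takes 0.05 s, during which the arm holds its last target. There are 200 camera calls.

### The job

Carry the white tray with the two used blue caps to the yellow waste tub and hook its open lip over the tub's far rim (the one away from the robot), tray level. Using that rim as the pivot, swing the handle up and over until both caps slide into the yellow tub. Then set the empty tray down level on its feet on the bench, without dropping it, and let go.

Things in the scene. Friction and masses are not known exactly. Their poses are not given: they have to be found in the camera images.
- tray: Loose white tray, about 0.18 kg, mm: origin in the middle of the lip groove, at the floor's underside, 20 above the bench when standing. x runs from the open lip end to the green handle, z up. Floor 110 wide, x -17 to 125, 4 thick; walls up to z 34. Under the floor: hook at the lip (x -17 to -13, 10 deep), feet 20 deep at x 13 to 17 and 117 to 121. Rim fits between hook (inside tub) and first foot.
- tray_grip (a point): Middle of the tray's green handle, at x = 165, y = 0, z = 22 mm in the tray's frame (42 mm above the bench), same axes as the tray. The handle is a level bar along x (125 to 195 mm), 16 mm thick in y, 30 mm high (z 4 to 34): pinch it from above across y.
- yellow_tub: Fixed yellow open rectangular waste tub, 130 (x) by 150 (y) mm, 90 mm high, walls 5 mm; a grey one of the same shape is not the right one. Origin: centre of its underside, on the bench. Its +x points away from the robot: the far wall spans x = 60 to 65 mm, rim at z = 90. Stands left or right of the robot, turned by up to 0.2 rad.
- cap_a: Loose blue bottle cap, a disc 36 mm in diameter and 22 mm high, 15 g, standing on the tray's floor on its +y side. Origin: centre of its underside. It slides only when the tray is tilted beyond about 25 to 35 degrees; 60 degrees empties it surely.
- cap_b: The same as cap_a, on the tray's -y side.
There are look-alikes about, which are no part of the job. Leave any red look-alike of the cap_b alone. What is shaped like the cap_a but black is not meant.

How it is judged (in metres and radians):
On the way, in this order (a step that is already met when the one before it is completed fails the run):
1. the tray, nearly level with both caps aboard, hangs with its lip groove over the far rim of the yellow tub (x of tray in the frame of yellow_tub between 0.045 and 0.08 m and y of tray in the frame of yellow_tub between -0.045 and 0.045 m and z of tray in the frame of yellow_tub between 0.084 and 0.098 m and angle between tray's own z axis and vertical below 0.35 rad and distance between each of cap_a, cap_b and tray below 0.14 m), for 0.1 s.
2. the tray is swung up by more than 24 degrees with its lip still hooked on that rim (x of tray in the frame of yellow_tub between 0.035 and 0.085 m and z of tray in the frame of yellow_tub between 0.07 and 0.112 m and angle between tray's own z axis and vertical above 0.42 rad), for 0.05 s.
At the end, for the whole second after the job is handed in: Both blue caps lie inside the yellow tub (origins within its walls, lower than 80 mm); the tray stands upright on its feet on the bench (its origin lower than 26 mm, tilted less than 0.1 rad), anywhere, at rest and released (x of cap_a in the frame of yellow_tub between -0.065 and 0.065 m and y of cap_a in the frame of yellow_tub between -0.075 and 0.075 m and height (world z) of each of cap_a, cap_b below 0.08 m and x of cap_b in the frame of yellow_tub between -0.065 and 0.065 m and y of cap_b in the frame of yellow_tub between -0.075 and 0.075 m and height (world z) of tray below 0.026 m and angle between tray's own z axis and vertical below 0.1 rad and linear speed of tray below 0.03 m/s); the robot touches nothing.
It fails at once if the tray is dropped (falls free of the fingers faster than 0.7 m/s, some 25 mm) (contact force between tray and the fingers below 0.01 N and linear speed of tray above 0.7 m/s).
It also fails if it takes over 59 s, if anything falls off the work surface, if the arm or the gripper's body presses on something with over 40 N, if the wrist force passes 120 N, or if a joint passes its speed limit or range.

## Working session

There is one attempt and no reset: what is moved stays moved. The work goes in short steps, Python scripts to look and compute and a tool call to move; the robot and the scene stay as the last step left them, time stands still between calls to the robot, and variables do not carry over. Pictures are saved under pics/ and viewed, at most 10 in all, crops included, and the job is handed in when it is done.

Besides the shell and the picture viewer there is one more tool, called after ">>>" by a JSON object that holds its "name" and its "arguments". arm_command: Moves the arm, as the interface text tells. Its arguments: {"type":"object","properties":{"rows":{"type":"array"},"squeeze":{"type":"number"}},"required":["rows"]}

```bash
mkdir -p pics; python3 - <<'E'
from workcell import env
import cv2,numpy as np
s=env.state();print(s['time_s'],s['ee_pos'],s['ee_rot'],s['gripper_width'])
for n in ('top','side'):
    f=env.grab_frame(n);cv2.imwrite(f'pics/{n}0.png',f['img']);np.savez(f'{n}0.npz',**f)
    R=np.array(f['R']);print(n,f['fov_y'],f['cx'],f['cy'],R.round(3).tolist(),np.array(f['t']), 'campos',-R.T@np.array(f['t']))
E
```

```text
0.0 [247.72656132 518.3488922  213.1200899 ] [-1.79900250e+02 -1.09405124e-03  1.54454842e+02] 90.9217539711766
top 56.26021130405924 277.91933689732207 204.3916754414661 [[-0.025, -1.0, -0.007], [-0.996, 0.026, -0.087], [0.087, 0.005, -0.996]] [ 16.86769334 538.73268826 825.11611362] campos [465.16727589  -1.2309318  868.8796923 ]
side 54.273696144548985 284.8595040735102 206.99163385600906 [[0.843, -0.538, -0.008], [-0.384, -0.591, -0.709], [0.377, 0.601, -0.705]] [-477.68541618  245.41104231  598.5348059 ] campos [ 271.55107157 -471.7059563   591.95215745]
```

View pics/top0.png

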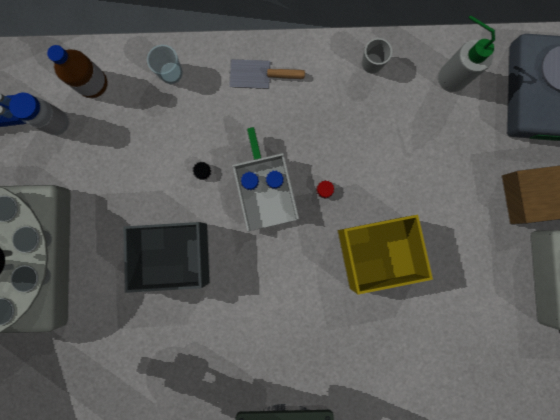

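View pics/side0.png

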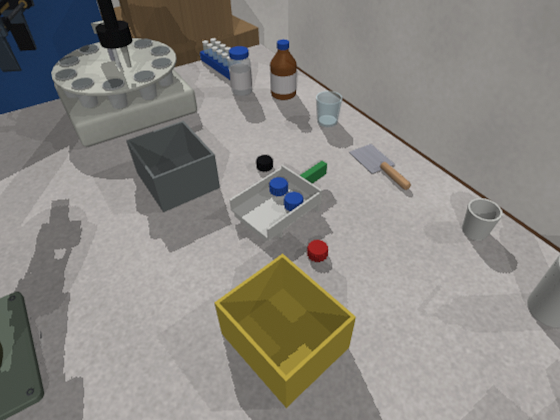

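The top view shows the tray near pixel (265,193), with its green handle at (253,142) pointing away and both caps at (250,180) and (275,180). The yellow tub is at (385,255). The grey tub and the red and black caps are decoys. The side view agrees.

```bash
cat > h.py <<'E'
import numpy as np,cv2
def pts(f,R=None,t=None):
    """world points (mm) of all pixels from depth"""
    z=f['z_map'].astype(float);h,w=z.shape
    fl=h/2/np.tan(np.radians(float(f['fov_y']))/2)
    u,v=np.meshgrid(np.arange(w),np.arange(h))
    P=np.stack([(u-f['cx'])/fl*z,(v-f['cy'])/fl*z,z],-1)
    return (P-f['t'])@np.array(f['R'])
def hsv(f): return cv2.cvtColor(f['img'],cv2.COLOR_BGR2HSV)
def rect(X,m,name):
    p=X[m][:,:2].astype(np.float32);r=cv2.minAreaRect(p)
    print(name,m.sum(),np.round(r[0],1),np.round(r[1],1),round(r[2],2),'z',np.percentile(X[m][:,2],[5,50,95]).round(1));return r
def report(f):
    X=pts(f);H=hsv(f);ok=f['z_map']>0;Z=X[...,2]
    sat=H[...,1]>100
    lab=lambda m:(lambda n,l,s,c:l==1+np.argmax(s[1:,4]))(*cv2.connectedComponentsWithStats(m.astype(np.uint8)))
    y=ok&sat&(abs(H[...,0].astype(int)-27)<8)
    rect(X,lab(y&(Z>80)&(Z<98)),'tubrim')
    g=ok&sat&(abs(H[...,0].astype(int)-63)<15)&(Z<70)&(abs(X[...,1])<150)&(Z>30)
    rect(X,g,'green all');rect(X,g&(Z>48),'green top')
    w=ok&(H[...,1]<60)&(Z>45)&(Z<62)&(abs(X[...,0]-530)<160)&(abs(X[...,1]-10)<110)
    rect(X,lab(w),'tray walls')
    b=ok&sat&(abs(H[...,0].astype(int)-115)<12)&(Z<70)&(abs(X[...,0]-530)<200)&(abs(X[...,1]-10)<90)
    rect(X,b,'caps')
E
python3 - <<'E'
from h import *
for n in ('top0','side0'):
    print(n);report(dict(np.load(n+'.npz')))
E
```

```text
top0
tubrim 929 [ 430.2 -209.9] [130.3 151.5] 9.7 z [82.1 89.5 91.9]
green all 214 [668.1  51.1] [68.5 14.2] 11.58 z [52.2 54.3 56.6]
green top 214 [668.1  51.1] [68.5 14.2] 11.58 z [52.2 54.3 56.6]
tray walls 413 [564.7  30.5] [142.5 110. ] 11.7 z [47.4 50.7 55.2]
caps 495 [591.4  35.5] [89.3 42.2] 87.88 z [34.4 45.9 48.5]
side0
tubrim 2186 [ 429.5 -212.4] [130.5 150.2] 9.87 z [81.3 89.6 91.5]
green all 280 [668.1  48.1] [66.9 14.2] 10.86 z [33.5 52.  55.6]
green top 174 [668.   48.2] [66.9 13.9] 10.86 z [48.7 54.3 55.8]
tray walls 659 [566.7  29.1] [148.9 113.1] 11.73 z [45.6 50.2 55.1]
caps 567 [588.8  28.4] [108.3  46.9] 81.63 z [29.1 45.8 48.1]
```

>>> {"name": "arm_command", "arguments": {"rows": [{"delta_pos": [-30, -12, 0], "roll": -0.5, "jaw": 100}, {"delta_pos": [-65, -27, 0], "roll": -1, "jaw": 100}, {"delta_pos": [-100, -42, 0], "roll": -1.5, "jaw": 100}, {"delta_pos": [-135, -56, 0], "roll": -2, "jaw": 100}, {"delta_pos": [-170, -71, 0], "roll": -2.5, "jaw": 100}, {"delta_pos": [-205, -85, 0], "roll": -3, "jaw": 100}, {"delta_pos": [-240, -100, 0], "roll": -3.5, "jaw": 100}, {"delta_pos": [-275, -114, 0], "roll": -4, "jaw": 100}, {"delta_pos": [-310, -129, 0], "roll": -4.5, "jaw": 100}, {"delta_pos": [-345, -143, 0], "roll": -5, "jaw": 100}, {"delta_pos": [-380, -158, 0], "roll": -5.5, "jaw": 100}, {"delta_pos": [-415, -172, 0], "roll": -6, "jaw": 100}, {"delta_pos": [-450, -187, 0], "roll": -6.5, "jaw": 100}, {"delta_pos": [-485, -201, 0], "roll": -7, "jaw": 100}, {"delta_pos": [-520, -216, 0], "roll": -7.43, "jaw": 100}, {"delta_pos": [-550, -229, 0], "roll": -7.43, "jaw": 100}, {"delta_pos": [-580.6, -241, 20], "roll": -7.43, "jaw": 100}, {"delta_pos": [-580.6, -241, 60], "roll": -7.43, "jaw": 100}, {"delta_pos": [-580.6, -241, 80], "roll": -7.43, "jaw": 100}, {"delta_pos": [-580.6, -241, 80], "roll": -7.43, "jaw": 100}]}}

```text
time_s: 1.77
ee_pos: [664.3, 50.0, 127.4]
ee_rot: [179.9, -0.7, -168.5]
force: [0.0, -0.1, -0.7]
gripper_width: 91.3
gripper_force: 0.0
```

```bash
cat > w.py <<'E'
from workcell import env
from h import *
from scipy.spatial.transform import Rotation as Ro
def wrist(name):
    s=env.state();f=env.grab_frame('wrist');cv2.imwrite(f'pics/{name}.png',f['img'])
    T=np.eye(4);T[:3,:3]=Ro.from_euler('xyz',s['ee_rot'],degrees=True).as_matrix();T[:3,3]=s['ee_pos']
    C=np.linalg.inv(T@np.array(f['T_tool_cam']));f['R']=C[:3,:3];f['t']=C[:3,3]
    return s,f
E
python3 - <<'E'
from w import *
s,f=wrist('w1');print(s['time_s'],s['ee_pos'],s['ee_rot'],s['qpos'],s['force'])
X=pts(f);H=hsv(f);g=(H[...,1]>100)&(abs(H[...,0].astype(int)-63)<15)&(X[...,2]>30)&(X[...,2]<70)
rect(X,g,'green');rect(X,g&(X[...,2]>48),'top')
E
```

```text
1.7667 [664.30138354  50.04030676 127.43519237] [ 179.8884746    -0.70525128 -168.46688246] [ 3.31388928e+00  3.01884970e+01  8.32158640e+01  1.03609335e-02
  6.73095898e+01 -9.82225982e+01] [ 0.00490771 -0.14560271 -0.74081745]
green 1993 [668.3  49.7] [68.4 14.9] 11.86 z [52.5 53.7 54.7]
top 1993 [668.3  49.7] [68.4 14.9] 11.86 z [52.5 53.7 54.7]
```

>>> {"name": "arm_command", "arguments": {"rows": [{"delta_pos": [0, 0, 20], "roll": 0, "jaw": 100}, {"delta_pos": [0, 0, 45], "roll": 0, "jaw": 100}, {"delta_pos": [0, 0, 70], "roll": 0, "jaw": 100}, {"delta_pos": [0, 0, 90], "roll": 0, "jaw": 100}, {"delta_pos": [0, 0, 102], "roll": 0, "jaw": 100}, {"delta_pos": [0, 0, 110], "roll": 0, "jaw": 100}, {"delta_pos": [0, 0, 110], "roll": 0, "jaw": 100}, {"delta_pos": [0, 0, 110], "roll": 0, "jaw": 50}, {"delta_pos": [0, 0, 110], "roll": 0, "jaw": 35}, {"delta_pos": [0, 0, 110], "roll": 0, "jaw": 25}, {"delta_pos": [0, 0, 110], "roll": 0, "jaw": 20}, {"delta_pos": [0, 0, 110], "roll": 0, "jaw": 10}, {"delta_pos": [0, 0, 110], "roll": 0, "jaw": 0}, {"delta_pos": [0, 0, 110], "roll": 0, "jaw": 0}, {"delta_pos": [0, 0, 110], "roll": 0, "jaw": 0}, {"delta_pos": [0, 0, 110], "roll": 0, "jaw": 0}], "squeeze": 35}}

```text
time_s: 3.15
ee_pos: [667.8, 51.0, 23.9]
ee_rot: [180.0, -0.0, -168.4]
force: [-0.3, 0.4, 0.0]
gripper_width: 34.1
gripper_force: 0.0
```

>>> {"name": "arm_command", "arguments": {"rows": [{"delta_pos": [0, 0, 0], "roll": 0, "jaw": 0}, {"delta_pos": [0, 0, 0], "roll": 0, "jaw": 0}, {"delta_pos": [0, 0, 0], "roll": 0, "jaw": 0}, {"delta_pos": [0, 0, 0], "roll": 0, "jaw": 0}, {"delta_pos": [0, 0, 0], "roll": 0, "jaw": 0}, {"delta_pos": [0, 0, 0], "roll": 0, "jaw": 0}, {"delta_pos": [0, 0, 0], "roll": 0, "jaw": 0}, {"delta_pos": [0, 0, 0], "roll": 0, "jaw": 0}, {"delta_pos": [0, 0, -2], "roll": 0, "jaw": 0}, {"delta_pos": [0, 0, -5], "roll": 0, "jaw": 0}, {"delta_pos": [0, 0, -10], "roll": 0, "jaw": 0}, {"delta_pos": [0, 0, -15], "roll": 0, "jaw": 0}, {"delta_pos": [0, 0, -20], "roll": 0, "jaw": 0}, {"delta_pos": [0, 0, -20], "roll": 0, "jaw": 0}], "squeeze": 35}}

```text
time_s: 4.32
ee_pos: [668.9, 51.1, 45.6]
ee_rot: [-180.0, 0.2, -168.4]
force: [0.3, 0.5, -2.4]
gripper_width: 15.6
gripper_force: 35.0
```

```bash
cat >> h.py <<'E'
def tray(f):
    """tray-held check: handle top vs wall height (side camera)"""
    X=pts(f);H=hsv(f);Z=X[...,2]
    g=(f['z_map']>0)&(H[...,1]>100)&(abs(H[...,0].astype(int)-63)<15)&(abs(X[...,1])<300)&(X[...,0]<760)
    b=(f['z_map']>0)&(H[...,1]>100)&(abs(H[...,0].astype(int)-115)<12)&(Z<350)&(Z>15)&(X[...,0]<750)&(abs(X[...,1])<300)&(X[...,0]>350)
    rect(X,g,'green');n,l,s,c=cv2.connectedComponentsWithStats(b.astype(np.uint8))
    for i in range(1,n):
        if s[i,4]>30: print('cap px',s[i,4],np.median(X[l==i],0).round(1),'top',np.percentile(Z[l==i],95).round(1))
E
python3 - <<'E'
from w import *
f=env.grab_frame('side');cv2.imwrite('pics/s1.png',f['img']);tray(f)
E
```

```text
green 96 [667.7  49.8] [67.6 15.5] 12.72 z [57.6 76.  79.6]
cap px 579 [586.1  44.8  67.3] top 69.5
```

View pics/s1.png

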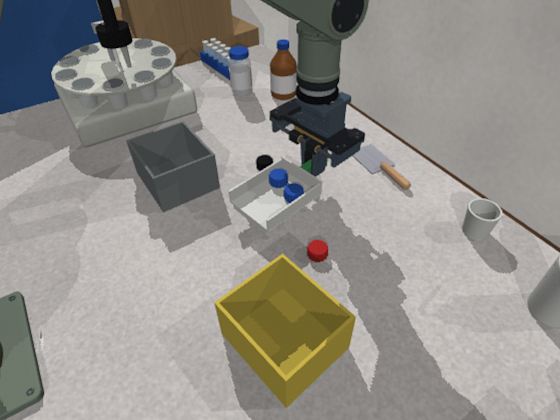

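Held level with both caps aboard. Next: lift and carry to above the far rim.

>>> {"name": "arm_command", "arguments": {"rows": [{"delta_pos": [0, 0, -5], "roll": 0, "jaw": 0}, {"delta_pos": [0, 0, -15], "roll": 0, "jaw": 0}, {"delta_pos": [0, 0, -30], "roll": 0, "jaw": 0}, {"delta_pos": [0, 0, -45], "roll": 0, "jaw": 0}, {"delta_pos": [0, 0, -60], "roll": 0, "jaw": 0}, {"delta_pos": [0, 0, -75], "roll": 0, "jaw": 0}, {"delta_pos": [0, 0, -88], "roll": 0, "jaw": 0}, {"delta_pos": [2, -6, -96], "roll": 0.05, "jaw": 0}, {"delta_pos": [5, -16, -100], "roll": 0.1, "jaw": 0}, {"delta_pos": [10, -32, -100], "roll": 0.15, "jaw": 0}, {"delta_pos": [16, -52, -100], "roll": 0.2, "jaw": 0}, {"delta_pos": [23, -76, -100], "roll": 0.25, "jaw": 0}, {"delta_pos": [30, -100, -100], "roll": 0.3, "jaw": 0}, {"delta_pos": [37, -124, -100], "roll": 0.36, "jaw": 0}, {"delta_pos": [44, -148, -100], "roll": 0.36, "jaw": 0}, {"delta_pos": [51, -170, -100], "roll": 0.36, "jaw": 0}, {"delta_pos": [56, -188, -100], "roll": 0.36, "jaw": 0}, {"delta_pos": [60, -202, -100], "roll": 0.36, "jaw": 0}, {"delta_pos": [63, -211, -100], "roll": 0.36, "jaw": 0}, {"delta_pos": [64.3, -215.8, -100], "roll": 0.36, "jaw": 0}], "squeeze": 35}}

```text
time_s: 6.03
ee_pos: [647.5, -175.2, 143.3]
ee_rot: [180.0, -0.1, -170.3]
force: [0.6, 0.7, -1.1]
gripper_width: 16.0
gripper_force: 35.0
```

>>> {"name": "arm_command", "arguments": {"rows": [{"delta_pos": [0, 0, 0], "roll": 0, "jaw": 0}, {"delta_pos": [0, 0, 0], "roll": 0, "jaw": 0}, {"delta_pos": [0, 0, 0], "roll": 0, "jaw": 0}]}}

```text
time_s: 6.28
ee_pos: [648.4, -172.3, 143.9]
ee_rot: [180.0, -0.0, -170.1]
force: [-0.3, -0.5, -1.9]
gripper_width: 16.0
gripper_force: 35.0
```

```bash
cat >> h.py <<'E'
def pose(f,zlo,zhi):
    """plane fit to the white tray floor/walls region above the tub, in tub frame"""
    X=pts(f);H=hsv(f);Z=X[...,2]
    c,s_=np.cos(np.radians(9.8)),np.sin(np.radians(9.8))
    d=X-np.array([430,-211,0]);T=np.stack([d[...,0]*c+d[...,1]*s_,-d[...,0]*s_+d[...,1]*c,Z],-1)
    m=(f['z_map']>0)&(H[...,1]<60)&(abs(T[...,1])<75)&(T[...,0]>20)&(T[...,0]<230)&(Z>zlo)&(Z<zhi)
    n,l,st,_=cv2.connectedComponentsWithStats(m.astype(np.uint8));m=l==1+np.argmax(st[1:,4])
    return T,m
E
python3 - <<'E'
from w import *
s=env.state();print(s['time_s'],s['ee_pos'],s['ee_rot'],s['force'])
for n in('side','top'):
    f=env.grab_frame(n);cv2.imwrite(f'pics/{n}2.png',f['img']);tray(f)
    T,m=pose(f,110,200);P=T[m];rect(T,m,n+' tray in tub frame')
    e=[np.percentile(P[(P[:,0]>a)&(P[:,0]<a+20)][:,2],[5,95]).round(1).tolist() if ((P[:,0]>a)&(P[:,0]<a+20)).sum()>20 else None for a in range(20,220,20)];print(e)
E
```

```text
6.2833 [ 648.38591682 -172.27622317  143.85664151] [ 1.79961000e+02 -2.02863652e-03 -1.70140077e+02] [-0.34443176 -0.52328737 -1.91194938]
green 196 [ 635.1 -176.2] [41.5 16.7] 13.47 z [164.5 174.3 184.9]
cap px 561 [ 565.4 -165.2  165.4] top 167.4
cap px 614 [ 564.4 -216.9  165.4] top 167.2
side tray in tub frame 6901 [127.9   0.5] [169.9 111.4] 0.15 z [141.5 145.1 171.1]
[None, [133.1, 169.2], [142.5, 169.9], [143.1, 169.8], [143.1, 169.7], [143.2, 170.3], [143.6, 170.8], [140.1, 170.5], [144.6, 174.6], [151.8, 196.3]]
green 2 [ 645.  -185.3] [60.2  0. ] 170.71 z [341.6 418.4 495.1]
cap px 52 [ 572.4 -141.5  164.8] top 167.1
top tray in tub frame 796 [116.8  42.1] [ 32.9 140.4] 89.59 z [142.1 150.7 172.4]
[None, [145.9, 171.4], [141.7, 171.4], [142.1, 171.1], [142.5, 171.4], [141.9, 172.0], [143.5, 171.1], [142.2, 170.7], [142.2, 175.3], None]
```

View pics/side2.png

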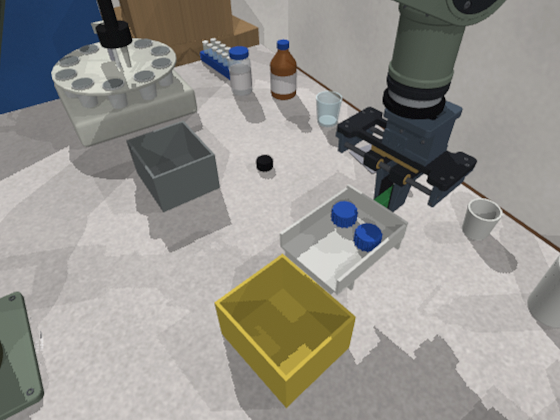

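The tray hangs level above the far rim with both caps aboard; the measured groove is at tub x≈61 mm. Next: lower it onto the rim.

>>> {"name": "arm_command", "arguments": {"rows": [{"delta_pos": [0, 0, 4], "roll": 0, "jaw": 0}, {"delta_pos": [0, 0, 10], "roll": 0, "jaw": 0}, {"delta_pos": [0, 0, 18], "roll": 0, "jaw": 0}, {"delta_pos": [0, 0, 26], "roll": 0, "jaw": 0}, {"delta_pos": [0, 0, 34], "roll": 0, "jaw": 0}, {"delta_pos": [0, 0, 40], "roll": 0, "jaw": 0}, {"delta_pos": [0, 0, 44], "roll": 0, "jaw": 0}, {"delta_pos": [0, 0, 46], "roll": 0, "jaw": 0}, {"delta_pos": [0, 0, 48], "roll": 0, "jaw": 0}, {"delta_pos": [0, 0, 49], "roll": 0, "jaw": 0}, {"delta_pos": [0, 0, 49], "roll": 0, "jaw": 0}, {"delta_pos": [0, 0, 49], "roll": 0, "jaw": 0}]}}

```text
time_s: 7.38
ee_pos: [648.5, -173.3, 95.3]
ee_rot: [-180.0, 0.0, -170.2]
force: [-0.4, 0.4, -1.5]
gripper_width: 16.0
gripper_force: 35.0
```

```bash
python3 - <<'E'
from w import *
s=env.state();print(s['ee_pos'],s['force'],s['torque'])
f=env.grab_frame('side');cv2.imwrite('pics/side3.png',f['img']);tray(f)
T,m=pose(f,75,150);P=T[m]
for a in range(20,200,20):
    q=P[(P[:,0]>a)&(P[:,0]<a+20)]
    if len(q)>20: print(a,np.percentile(q[:,2],[10,50,95]).round(1),np.percentile(q[:,1],[1,99]).round(1))
print(np.percentile(P[:,0],[0.2,1,3]))
E
```

```text
[ 648.50316603 -173.33286225   95.26684939] [-0.42026358  0.38455441 -1.54960219] [ 0.05561443 -0.12465609  0.02753627]
green 185 [ 628.9 -176.1] [56.7 21.7] 37.62 z [113.5 125.6 136.4]
cap px 508 [ 565.8 -165.6  116.9] top 118.8
cap px 556 [ 564.7 -217.6  116.9] top 119.0
40 [ 88.2  95.6 120.6] [-55.6  53.2]
60 [ 94.6  96.1 121.2] [-55.7  53.1]
80 [ 94.7  96.1 121.4] [-55.5  53. ]
100 [ 94.7  96.  121.3] [-55.6  53.5]
120 [ 94.8  96.6 121.8] [-55.5  54.1]
140 [ 95.4 110.  122.5] [-55.6  54.2]
160 [ 94.7  96.4 121.8] [-55.5  54.2]
180 [ 97.3 113.3 126.2] [-55.   51.9]
[43.43240118 43.75213873 44.15343688]
```

View pics/side3.png

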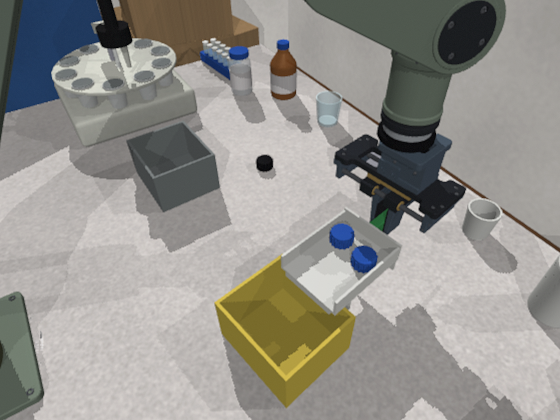

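Hooked: the underside is at about 91 mm, the groove at x≈61, and both caps are aboard. Now I'll compute the arc waypoints, allowing for the hook and foot clearance at the rim.

```bash
python3 - <<'E'
import numpy as np
def grip(th,a,g):
    c,s=np.cos(th),np.sin(th)
    o=np.array([60-a*c-g*s, 90-a*s+g*c]); return o+np.array([160*c-23*s,160*s+23*c])
g0=grip(0,-0.7,1.4)
th=[0,3,6,10,15,20,25,30,35,40,45,50,55,60,65]
a=np.interp(th,[0,20,30,45,60,65],[-.7,0,1,3,6.5,8])
for t,x in zip(th,a):
    d=grip(np.radians(t),x,1.0)-g0; print(t,'tool x %.1f z %.1f'%(-d[0],-d[1]))
E
```

```text
0 tool x -0.0 z 0.4
3 tool x 1.6 z -8.0
6 tool x 3.6 z -16.2
10 tool x 7.0 z -27.1
15 tool x 12.2 z -40.2
20 tool x 18.6 z -52.9
25 tool x 26.3 z -64.8
30 tool x 35.0 z -75.9
35 tool x 44.8 z -86.1
40 tool x 55.3 z -95.3
45 tool x 66.7 z -103.6
50 tool x 78.9 z -110.4
55 tool x 91.6 z -116.1
60 tool x 104.7 z -120.5
65 tool x 118.2 z -123.5
```

>>> {"name": "arm_command", "arguments": {"rows": [{"delta_pos": [0, 0, 0], "roll": 0, "jaw": 0}, {"delta_pos": [0, 0, 0], "roll": 0, "jaw": 0}, {"delta_pos": [0, 0, 0], "roll": 0, "jaw": 0}, {"delta_pos": [1, 0, -4], "roll": 0, "jaw": 0}, {"delta_pos": [2, 0, -8], "roll": 0, "jaw": 0}, {"delta_pos": [3.6, 0, -16], "roll": 0, "jaw": 0}, {"delta_pos": [5, 0, -21], "roll": 0, "jaw": 0}, {"delta_pos": [7, 0, -27], "roll": 0, "jaw": 0}, {"delta_pos": [9.5, 0, -33.5], "roll": 0, "jaw": 0}, {"delta_pos": [12, 0, -40], "roll": 0, "jaw": 0}, {"delta_pos": [12, 0, -40], "roll": 0, "jaw": 0}], "squeeze": 8}}

```text
time_s: 8.35
ee_pos: [636.7, -175.7, 137.0]
ee_rot: [-179.9, 0.1, -170.2]
force: [0.2, -0.1, 0.1]
gripper_width: 15.6
gripper_force: 8.0
```

```bash
cat > p.py <<'E'
from w import *
import sys
n=sys.argv[1];zt=float(sys.argv[2]) if len(sys.argv)>2 else 400
s=env.state();print(s['time_s'],s['ee_pos'],s['force'],s['gripper_force'],s['gripper_width'])
f=env.grab_frame('side');cv2.imwrite(f'pics/{n}.png',f['img']);tray(f)
T,m=pose(f,60,zt);P=T[m]
for a in range(20,200,20):
    q=P[(P[:,0]>a)&(P[:,0]<a+20)&(abs(P[:,1])<40)]
    if len(q)>20: print(a,len(q),q[:,0].mean().round(1),np.percentile(q[:,2],[10,50]).round(1))
print('lip x',np.percentile(P[:,0],[0.2,1,3]))
E
python3 p.py side4 180
```

```text
8.35 [ 636.74697686 -175.71913335  136.99895438] [ 0.16236056 -0.09773779  0.10350635] 7.999932020902634 15.646795617253392
green 280 [ 624.4 -178.7] [47.6 19.2] 5.81 z [146.5 161.  174.5]
cap px 538 [ 558.4 -167.2  137. ] top 142.4
cap px 589 [ 558.6 -219.2  134.8] top 139.5
40 696 50.8 [88.2 92. ]
60 717 69.9 [95.  97.4]
80 692 89.9 [100.4 102.9]
100 655 109.5 [106.  108.5]
120 214 126.4 [110.8 113.2]
140 165 153.6 [118.7 121.2]
160 990 170.2 [123.7 130.7]
180 27 191.4 [147.9 160.8]
lip x [38.02520079 42.51043941 44.59503465]
```

The tray turns about the rim as planned, at roughly 15.7°. Continue up to about 62°.

>>> {"name": "arm_command", "arguments": {"rows": [{"delta_pos": [3, 0, -6.5], "roll": 0, "jaw": 0}, {"delta_pos": [6.5, 0, -12.8], "roll": 0, "jaw": 0}, {"delta_pos": [10, 0, -19], "roll": 0, "jaw": 0}, {"delta_pos": [14, 0, -24.8], "roll": 0, "jaw": 0}, {"delta_pos": [18.5, 0, -30.4], "roll": 0, "jaw": 0}, {"delta_pos": [23, 0, -35.9], "roll": 0, "jaw": 0}, {"delta_pos": [27.8, 0, -41], "roll": 0, "jaw": 0}, {"delta_pos": [32.8, 0, -46], "roll": 0, "jaw": 0}, {"delta_pos": [38, 0, -50.7], "roll": 0, "jaw": 0}, {"delta_pos": [43.3, 0, -55.3], "roll": 0, "jaw": 0}, {"delta_pos": [49, 0, -59.5], "roll": 0, "jaw": 0}, {"delta_pos": [54.7, 0, -63.6], "roll": 0, "jaw": 0}, {"delta_pos": [60.8, 0, -67.1], "roll": 0, "jaw": 0}, {"delta_pos": [66.9, 0, -70.4], "roll": 0, "jaw": 0}, {"delta_pos": [73.2, 0, -73.3], "roll": 0, "jaw": 0}, {"delta_pos": [79.6, 0, -76.1], "roll": 0, "jaw": 0}, {"delta_pos": [86, 0, -78.3], "roll": 0, "jaw": 0}, {"delta_pos": [92.7, 0, -80.5], "roll": 0, "jaw": 0}, {"delta_pos": [98, 0, -81.7], "roll": 0, "jaw": 0}, {"delta_pos": [98, 0, -81.7], "roll": 0, "jaw": 0}]}}

```text
time_s: 10.07
ee_pos: [538.9, -192.2, 217.1]
ee_rot: [-180.0, -0.0, -170.2]
force: [0.6, 0.2, -2.5]
gripper_width: 16.4
gripper_force: 8.0
```

```bash
python3 p.py side5
```

```text
10.0667 [ 538.86364884 -192.23051784  217.05654749] [ 0.62462309  0.24808612 -2.515798  ] 7.999797910451889 16.400791138356407
green 391 [ 538.5 -193.6] [73.6 17.1] 10.21 z [219.1 236.6 246.6]
cap px 742 [ 463.1 -184.5  206.6] top 213.7
cap px 811 [ 463.  -235.9  203.5] top 210.0
20 341 26.7 [177.7 180.1]
40 252 54.2 [188.2 192.4]
60 2088 72.1 [196.5 221.4]
80 1014 86.7 [245.6 329.8]
100 127 106.4 [247.9 259.7]
lip x [20.30093963 21.3442799  24.05150801]
```

View pics/side5.png

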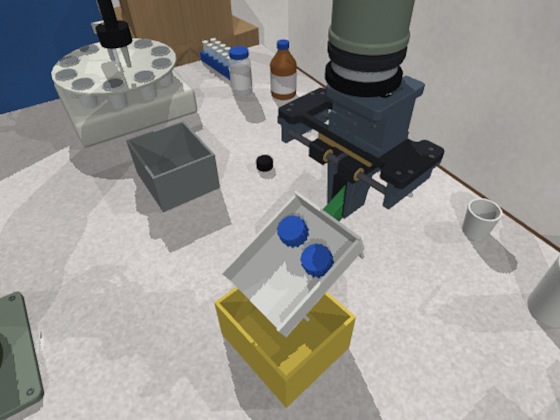

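The tray followed to about 24°, then stuck in the grip. Its lip has risen off the rim, and the caps are still aboard, sitting at (292,231) and (317,260). I'll go back along the arc to 22°, where the lip sits on the rim again, loosen to 3 N and repeat.

>>> {"name": "arm_command", "arguments": {"rows": [{"delta_pos": [-5.3, 0, 1.2], "roll": 0, "jaw": 0}, {"delta_pos": [-12, 0, 3.4], "roll": 0, "jaw": 0}, {"delta_pos": [-18.4, 0, 5.6], "roll": 0, "jaw": 0}, {"delta_pos": [-24.8, 0, 8.4], "roll": 0, "jaw": 0}, {"delta_pos": [-31.1, 0, 11.3], "roll": 0, "jaw": 0}, {"delta_pos": [-37.2, 0, 14.6], "roll": 0, "jaw": 0}, {"delta_pos": [-43.3, 0, 18.1], "roll": 0, "jaw": 0}, {"delta_pos": [-49, 0, 22.2], "roll": 0, "jaw": 0}, {"delta_pos": [-54.7, 0, 26.4], "roll": 0, "jaw": 0}, {"delta_pos": [-60, 0, 31], "roll": 0, "jaw": 0}, {"delta_pos": [-65.2, 0, 35.7], "roll": 0, "jaw": 0}, {"delta_pos": [-70.2, 0, 40.7], "roll": 0, "jaw": 0}, {"delta_pos": [-75, 0, 45.8], "roll": 0, "jaw": 0}, {"delta_pos": [-79.5, 0, 51.3], "roll": 0, "jaw": 0}, {"delta_pos": [-84, 0, 57], "roll": 0, "jaw": 0}, {"delta_pos": [-88, 0, 63], "roll": 0, "jaw": 0}, {"delta_pos": [-88.7, 0, 64.1], "roll": 0, "jaw": 0}, {"delta_pos": [-88.7, 0, 64.1], "roll": 0, "jaw": 0}]}}

```text
time_s: 11.62
ee_pos: [627.3, -176.8, 151.9]
ee_rot: [180.0, -0.1, -170.2]
force: [-0.1, 0.7, -1.7]
gripper_width: 16.1
gripper_force: 8.0
```

>>> {"name": "arm_command", "arguments": {"rows": [{"delta_pos": [0, 0, 0], "roll": 0, "jaw": 0}, {"delta_pos": [0, 0, 0], "roll": 0, "jaw": 0}, {"delta_pos": [0, 0, 0], "roll": 0, "jaw": 0}, {"delta_pos": [0, 0, 0], "roll": 0, "jaw": 0}], "squeeze": 3}}

```text
time_s: 11.95
ee_pos: [627.2, -177.0, 152.9]
ee_rot: [-180.0, 0.0, -170.2]
force: [-0.7, 0.4, -1.7]
gripper_width: 16.0
gripper_force: 3.0
```

```bash
python3 p.py side6 190
```

```text
11.95 [ 627.19796131 -176.98292642  152.89288284] [-0.66025666  0.35976211 -1.73752471] 3.0000051856040955 16.041180979858822
green 310 [ 611.6 -179. ] [28.5 42.8] 79.71 z [156.8 173.8 189. ]
cap px 552 [ 547.6 -169.   142.5] top 149.0
cap px 602 [ 547.6 -220.9  139.1] top 145.7
40 731 50.6 [87.7 91.1]
60 766 70.0 [95.5 98.9]
80 733 90.0 [103.6 106.8]
100 519 107.7 [111.  113.7]
120 108 130.4 [119.2 123.9]
140 603 152.9 [128.8 132.4]
160 717 164.4 [135.5 140.3]
lip x [34.60888254 39.99414474 43.33708598]
```

>>> {"name": "arm_command", "arguments": {"rows": [{"delta_pos": [1.5, 0, -2.3], "roll": 0, "jaw": 0}, {"delta_pos": [3, 0, -4.6], "roll": 0, "jaw": 0}, {"delta_pos": [4.8, 0, -7], "roll": 0, "jaw": 0}, {"delta_pos": [6.8, 0, -9.8], "roll": 0, "jaw": 0}, {"delta_pos": [9, 0, -12.6], "roll": 0, "jaw": 0}, {"delta_pos": [11.2, 0, -15.4], "roll": 0, "jaw": 0}, {"delta_pos": [13.5, 0, -18.1], "roll": 0, "jaw": 0}, {"delta_pos": [15.9, 0, -20.7], "roll": 0, "jaw": 0}, {"delta_pos": [18.3, 0, -23.3], "roll": 0, "jaw": 0}, {"delta_pos": [18.3, 0, -23.3], "roll": 0, "jaw": 0}, {"delta_pos": [18.3, 0, -23.3], "roll": 0, "jaw": 0}], "squeeze": 3}}

```text
time_s: 12.92
ee_pos: [609.2, -180.2, 176.1]
ee_rot: [-180.0, 0.0, -170.2]
force: [-0.2, 0.1, -0.2]
gripper_width: 15.9
gripper_force: 3.0
```

```bash
python3 p.py side7 210
```

```text
12.9167 [ 609.19287129 -180.15179821  176.13229733] [-0.19015474  0.10313703 -0.15179066] 2.9999814927577972 15.878973686659814
green 362 [ 596.3 -184.7] [45.7 19.3] 10.41 z [173.8 192.4 211.5]
cap px 567 [ 509.1 -175.5  134.1] top 142.8
cap px 616 [ 509.5 -227.6  129.1] top 137.3
40 815 50.2 [84.5 89.2]
60 646 68.2 [ 96.2 100.2]
80 142 90.5 [108.8 115.7]
100 684 111.5 [122.4 127.8]
120 833 130.2 [134.2 139.2]
140 1025 148.2 [146.9 153.1]
160 24 163.4 [181.8 190.5]
lip x [29.63012448 35.66266591 41.48128868]
```

It follows at 3 N, now about 32° with the lip on the rim, and the caps have started to slide. Continue.

>>> {"name": "arm_command", "arguments": {"rows": [{"delta_pos": [2.5, 0, -2.5], "roll": 0, "jaw": 0}, {"delta_pos": [5, 0, -5], "roll": 0, "jaw": 0}, {"delta_pos": [7.6, 0, -7.4], "roll": 0, "jaw": 0}, {"delta_pos": [10.2, 0, -9.7], "roll": 0, "jaw": 0}, {"delta_pos": [12.8, 0, -12], "roll": 0, "jaw": 0}, {"delta_pos": [15.5, 0, -14.2], "roll": 0, "jaw": 0}, {"delta_pos": [18.2, 0, -16.4], "roll": 0, "jaw": 0}, {"delta_pos": [21, 0, -18.5], "roll": 0, "jaw": 0}, {"delta_pos": [24, 0, -20.6], "roll": 0, "jaw": 0}, {"delta_pos": [26.9, 0, -22.5], "roll": 0, "jaw": 0}, {"delta_pos": [30, 0, -24.3], "roll": 0, "jaw": 0}, {"delta_pos": [33, 0, -26], "roll": 0, "jaw": 0}, {"delta_pos": [36, 0, -27.7], "roll": 0, "jaw": 0}, {"delta_pos": [39.1, 0, -29.3], "roll": 0, "jaw": 0}, {"delta_pos": [39.1, 0, -29.3], "roll": 0, "jaw": 0}, {"delta_pos": [39.1, 0, -29.3], "roll": 0, "jaw": 0}, {"delta_pos": [39.1, 0, -29.3], "roll": 0, "jaw": 0}], "squeeze": 3}}

```text
time_s: 14.38
ee_pos: [570.7, -186.7, 205.2]
ee_rot: [180.0, 0.0, -170.2]
force: [-0.8, -0.2, -0.5]
gripper_width: 16.0
gripper_force: 3.0
```

```bash
python3 p.py side8 240
```

```text
14.3833 [ 570.74159522 -186.73607563  205.17855681] [-0.81061649 -0.19617595 -0.45353699] 3.0000199377536774 16.011658752136224
green 411 [ 551.4 -193.2] [53.  24.1] 35.74 z [192.8 213.9 241.1]
cap px 215 [ 391.4 -191.    27.3] top 29.0
cap px 325 [ 401.7 -241.7   27.4] top 29.0
40 986 50.1 [76.3 85.5]
60 1040 70.0 [ 98.9 108.5]
80 1072 90.1 [122.  131.2]
100 1361 110.3 [145.4 156.7]
120 492 124.4 [166.4 170.6]
lip x [23.13933275 29.77152982 39.42037188]
```

View pics/side8.png

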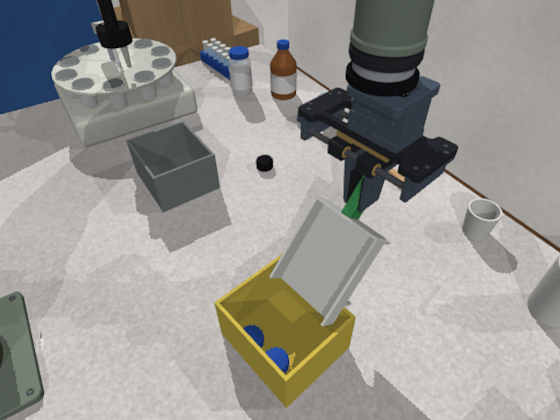

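Both caps are in the yellow tub, at (253,338) and (277,360) with tops at 29 mm, and the tray is empty. Now swing back to level along the same arc.

>>> {"name": "arm_command", "arguments": {"rows": [{"delta_pos": [-6.1, 0, 3.3], "roll": 0, "jaw": 0}, {"delta_pos": [-12.2, 0, 6.8], "roll": 0, "jaw": 0}, {"delta_pos": [-18.1, 0, 10.8], "roll": 0, "jaw": 0}, {"delta_pos": [-23.6, 0, 15.1], "roll": 0, "jaw": 0}, {"delta_pos": [-28.9, 0, 19.6], "roll": 0, "jaw": 0}, {"delta_pos": [-34.1, 0, 24.3], "roll": 0, "jaw": 0}, {"delta_pos": [-39.1, 0, 29.3], "roll": 0, "jaw": 0}, {"delta_pos": [-43.9, 0, 34.5], "roll": 0, "jaw": 0}, {"delta_pos": [-48.4, 0, 40], "roll": 0, "jaw": 0}, {"delta_pos": [-52.6, 0, 45.6], "roll": 0, "jaw": 0}, {"delta_pos": [-56.6, 0, 51.5], "roll": 0, "jaw": 0}, {"delta_pos": [-60.3, 0, 57.5], "roll": 0, "jaw": 0}, {"delta_pos": [-63.6, 0, 63.8], "roll": 0, "jaw": 0}, {"delta_pos": [-66.7, 0, 70.2], "roll": 0, "jaw": 0}, {"delta_pos": [-69.4, 0, 76.7], "roll": 0, "jaw": 0}, {"delta_pos": [-71.9, 0, 83.3], "roll": 0, "jaw": 0}, {"delta_pos": [-73.8, 0, 88.8], "roll": 0, "jaw": 0}, {"delta_pos": [-75.3, 0, 94.2], "roll": 0, "jaw": 0}, {"delta_pos": [-77.3, 0, 102.4], "roll": 0, "jaw": 0}, {"delta_pos": [-78.9, 0, 110.8], "roll": 0, "jaw": 0}], "squeeze": 3}}

```text
time_s: 16.1
ee_pos: [648.9, -173.3, 93.9]
ee_rot: [-180.0, 0.0, -170.2]
force: [-1.2, -0.9, -1.5]
gripper_width: 15.8
gripper_force: 3.0
```

>>> {"name": "arm_command", "arguments": {"rows": [{"delta_pos": [0, 0, 0], "roll": 0, "jaw": 0}, {"delta_pos": [0, 0, 0], "roll": 0, "jaw": 0}, {"delta_pos": [0, 0, 0], "roll": 0, "jaw": 0}, {"delta_pos": [0, 0, 0], "roll": 0, "jaw": 0}, {"delta_pos": [0, 0, 0], "roll": 0, "jaw": 0}], "squeeze": 35}}

```text
time_s: 16.52
ee_pos: [648.6, -173.3, 94.7]
ee_rot: [-180.0, 0.0, -170.2]
force: [0.2, -0.1, -2.1]
gripper_width: 15.6
gripper_force: 35.0
```

```bash
python3 p.py side9 150
```

```text
16.5167 [ 648.63906397 -173.32569267   94.65551493] [ 0.17179712 -0.06238915 -2.13775606] 34.999664425849915 15.633174496170716
green 210 [ 632.1 -178. ] [45.4 16.8] 9.52 z [104.6 120.4 125.6]
cap px 218 [ 391.5 -191.4   27.4] top 28.9
cap px 324 [ 401.5 -241.7   27.3] top 29.1
20 280 38.5 [85.2 91.9]
40 633 50.0 [95.8 96.9]
60 601 69.9 [95.  96.1]
80 574 89.8 [94.2 95.3]
100 550 109.9 [93.4 94.5]
120 520 129.9 [92.7 93.7]
140 499 149.9 [91.7 92.9]
160 1053 173.8 [91.6 98.5]
180 43 181.6 [120.5 121.5]
lip x [37.69726623 38.12973463 38.66980484]
```

Back on the rim, empty and about 2° handle-down. Next: lift clear, move outwards 60 mm and lower onto the bench behind the tub.

>>> {"name": "arm_command", "arguments": {"rows": [{"delta_pos": [0, 0, -8], "roll": 0, "jaw": 0}, {"delta_pos": [0, 0, -20], "roll": 0, "jaw": 0}, {"delta_pos": [0, 0, -35], "roll": 0, "jaw": 0}, {"delta_pos": [-5, 0, -46], "roll": 0, "jaw": 0}, {"delta_pos": [-18, 0, -50], "roll": 0, "jaw": 0}, {"delta_pos": [-34, 0, -50], "roll": 0, "jaw": 0}, {"delta_pos": [-48, 0, -50], "roll": 0, "jaw": 0}, {"delta_pos": [-57, 0, -46], "roll": 0, "jaw": 0}, {"delta_pos": [-60, 0, -35], "roll": 0, "jaw": 0}, {"delta_pos": [-60, 0, -20], "roll": 0, "jaw": 0}, {"delta_pos": [-60, 0, -5], "roll": 0, "jaw": 0}, {"delta_pos": [-60, 0, 10], "roll": 0, "jaw": 0}, {"delta_pos": [-60, 0, 25], "roll": 0, "jaw": 0}, {"delta_pos": [-60, 0, 40], "roll": 0, "jaw": 0}, {"delta_pos": [-60, 0, 52], "roll": 0, "jaw": 0}, {"delta_pos": [-60, 0, 60], "roll": 0, "jaw": 0}, {"delta_pos": [-60, 0, 65], "roll": 0, "jaw": 0}, {"delta_pos": [-60, 0, 67], "roll": 0, "jaw": 0}, {"delta_pos": [-60, 0, 68], "roll": 0, "jaw": 0}, {"delta_pos": [-60, 0, 68], "roll": 0, "jaw": 0}], "squeeze": 35}}

```text
time_s: 18.23
ee_pos: [707.8, -163.1, 27.3]
ee_rot: [-180.0, 0.0, -170.2]
force: [-0.9, -0.4, -0.4]
gripper_width: 16.1
gripper_force: 35.0
```

```bash
python3 - <<'E'
from w import *
s=env.state();print(s['time_s'],s['ee_pos'],s['force'])
f=env.grab_frame('side');cv2.imwrite('pics/side10.png',f['img'])
T,_=pose(f,15,80);H=hsv(f)
for a in range(90,230,20):
    q=T[(f['z_map']>0)&(abs(T[...,1])<30)&(T[...,0]>a)&(T[...,0]<a+20)&(T[...,2]>10)&(T[...,2]<45)]
    if len(q)>20: print(a,len(q),np.percentile(q[:,2],[10,50]).round(1))
E
```

```text
18.2333 [ 707.78347876 -163.14114958   27.31934022] [-0.94544931 -0.43421859 -0.35684711]
90 262 [28.1 29.9]
110 364 [28.  29.2]
130 350 [27.  28.5]
150 342 [26.4 27.6]
170 318 [25.7 26.8]
190 310 [24.8 26.1]
210 296 [23.9 25.1]
```

>>> {"name": "arm_command", "arguments": {"rows": [{"delta_pos": [0, 0, 1], "roll": 0, "jaw": 0}, {"delta_pos": [0, 0, 2], "roll": 0, "jaw": 0}, {"delta_pos": [0, 0, 2.5], "roll": 0, "jaw": 0}, {"delta_pos": [0, 0, 2.5], "roll": 0, "jaw": 0}, {"delta_pos": [0, 0, 2.5], "roll": 0, "jaw": 0}, {"delta_pos": [0, 0, 2.5], "roll": 0, "jaw": 0}, {"delta_pos": [0, 0, 2.5], "roll": 0, "jaw": 0}], "squeeze": 3}}

```text
time_s: 18.87
ee_pos: [708.3, -163.2, 24.2]
ee_rot: [-180.0, 0.1, -170.2]
force: [2.9, 0.0, 2.7]
gripper_width: 16.1
gripper_force: 3.0
```

>>> {"name": "arm_command", "arguments": {"rows": [{"delta_pos": [0, 0, 0], "roll": 0, "jaw": 20}, {"delta_pos": [0, 0, 0], "roll": 0, "jaw": 25}, {"delta_pos": [0, 0, 0], "roll": 0, "jaw": 30}, {"delta_pos": [0, 0, 0], "roll": 0, "jaw": 40}, {"delta_pos": [0, 0, 0], "roll": 0, "jaw": 60}, {"delta_pos": [0, 0, 0], "roll": 0, "jaw": 80}, {"delta_pos": [0, 0, 0], "roll": 0, "jaw": 80}, {"delta_pos": [0, 0, 0], "roll": 0, "jaw": 80}, {"delta_pos": [0, 0, 0], "roll": 0, "jaw": 80}, {"delta_pos": [0, 0, 0], "roll": 0, "jaw": 80}, {"delta_pos": [0, 0, -15], "roll": 0, "jaw": 80}, {"delta_pos": [0, 0, -35], "roll": 0, "jaw": 80}, {"delta_pos": [0, 0, -60], "roll": 0, "jaw": 80}, {"delta_pos": [0, 0, -90], "roll": 0, "jaw": 80}, {"delta_pos": [0, 0, -120], "roll": 0, "jaw": 80}, {"delta_pos": [0, 0, -140], "roll": 0, "jaw": 80}, {"delta_pos": [0, 0, -140], "roll": 0, "jaw": 80}, {"delta_pos": [0, 0, -140], "roll": 0, "jaw": 80}]}}

```text
time_s: 20.37
ee_pos: [708.2, -163.2, 165.2]
ee_rot: [-179.9, 0.2, -170.2]
force: [0.2, 1.2, -0.0]
gripper_width: 72.8
gripper_force: 0.0
```

```bash
python3 - <<'E'
from w import *
s=env.state();print(s['time_s'],s['ee_pos'],s['force'],s['gripper_width'])
f=env.grab_frame('side');cv2.imwrite('pics/side11.png',f['img']);tray(f)
T,_=pose(f,15,80)
for a in range(90,230,20):
    q=T[(f['z_map']>0)&(abs(T[...,1])<30)&(T[...,0]>a)&(T[...,0]<a+20)&(T[...,2]>10)&(T[...,2]<45)]
    if len(q)>20: print(a,len(q),np.percentile(q[:,2],[10,50]).round(1))
E
```

```text
20.3667 [ 708.16338019 -163.17104003  165.22470296] [ 0.23274431  1.19331111 -0.0063423 ] 72.76404185122782
green 348 [ 700.4 -165.8] [67.1 14.5] 9.72 z [32.1 53.5 55.7]
cap px 215 [ 391.4 -191.3   27.3] top 29.3
cap px 324 [ 401.6 -241.4   27.4] top 29.2
90 199 [23.5 24.4]
110 376 [23.3 24.5]
130 363 [23.2 24.5]
150 341 [23.4 24.6]
170 335 [23.5 24.7]
190 310 [23.3 24.6]
210 314 [23.2 24.6]
```

View pics/side11.png

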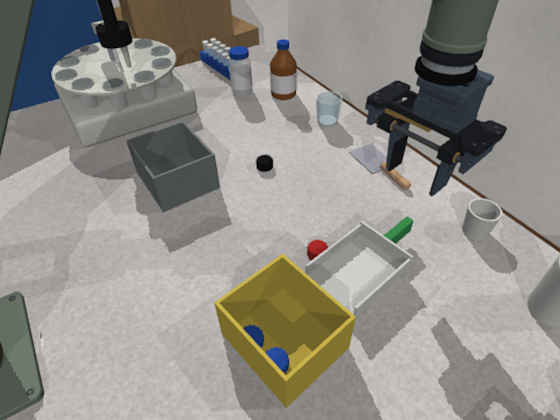

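The tray stands level and empty on the bench at (358,265), both caps are in the yellow tub, and the gripper is clear.

```bash
python3 -c "
from workcell import env
print(env.job_done())"
```

```text
the job is handed in; nothing more can be done
None
```

I emptied both blue caps into the yellow tub over its far rim, set the tray down level on its feet on the bench, released it, and handed the job in at about 20 s; on the first swing the tray stuck in the grip and its lip rose off the rim, so I lowered it back and swung again with a looser grip.

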